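# Reset the tape machine's click dial and lock its panel

## Task

Set the tape length on the bench tape machine: turn the large dial on its sloping panel anticlockwise all the way to its stop, then bring it clockwise exactly seven clicks from the stop. Then lock the panel: push its quarter-turn wing stud in and turn it ninety degrees clockwise so that it stays in, and let go. Leave the small knob and everything else on the table as they are.

Things in the scene. Friction and masses are not known exactly. Their poses are not given: they have to be found in the camera images.
- machine: Grey bench tape machine, about 270 x 340 x 138 mm (the tape spool at its rear reaches 220 mm), fixed to the table. Origin on the table, 75 mm to the rear of the panel's centre; x axis to its rear, y to its left as seen from the robot, z up. A flat control panel on the robot's side, 150 mm up the slope x 340 mm wide, leans 30 degrees from level.
- panel_mid (a point): Centre of the panel's surface, 100 mm above the table. z axis = outward normal (up and towards the robot), x axis = straight up the slope, y = left. On the panel's level middle line (x = 0 here) stand the large dial at y = 85 mm, the wing stud at y = -30 mm and the small knob at y = -125 mm, all with their axes along z. Nothing else on it is taller than 4 mm.
- dial_grip (a point): On the large dial's axis, 18 mm above the panel. The dial is a black six-sided knob, 40 mm across flats, 46 over corners, 4 to 31 mm above the panel; a pointer with a white line on its top points at the middle of a flat. z axis = panel's outward normal, x axis = along the pointer (turns with the dial). 13 black ticks round it mark its clicks; the long tick is the stop.
- dial (a joint): Turn of the large dial, rad: 0 at its anticlockwise stop (pointer 120 degrees anticlockwise of straight up the slope), growing clockwise as seen facing the panel, to a second stop at 4.19. Click stops every 20 degrees (0.349 rad); about 0.08 N m takes it over a click, and let go it falls into the nearest one. It starts 2 to 5 clicks from 0. Seven clicks is 2.443.
- stud_grip (a point): Middle of the wing of the dark steel quarter-turn stud: a flat upright wing 28 mm long, 9 mm thick, 19 mm tall on a round flange 24 mm across and 4 mm thick. With the stud out, the wing reaches from 13 to 32 mm above the panel and this point is 22.5 mm above it. z axis = outward normal of the panel, x axis = along the wing, turning with it.
- stud_press (a joint): How far the stud is pushed into the panel, m: 0 out, 0.006 fully in. Sprung: 4 N at the start, 8.5 N fully in. Pushed in by more than about 4 mm it is free to turn; locked and let go, it rises to about 3.8 mm and stays there.
- stud (a joint): Turn of the stud, rad: 0 unlocked (wing lies up and down the slope), 1.571 locked (wing lies level across the panel), growing clockwise as seen facing the panel, with a stop at each end. While the stud is out its cross bar keeps it from turning more than about 0.15.
- trim_mark (a point): Edge of the pointer of the small knob (22 mm in diameter, 16 mm high), 10 mm off its axis; leave this knob alone.
- roll_a_mid (a point): Centre of a loose roll of clear amber tape lying flat on the table in front of the machine, 96 mm across, 48 mm tall; a bystander.
- roll_b_mid (a point): Centre of a second such roll, lying flat on top of the machine behind the panel; a bystander.
- blade_box_mid (a point): Centre of a small black box 30 x 60 x 22 mm in front of the machine; a bystander.
- carton_mid (a point): Centre of a small carton 90 x 120 x 60 mm; a bystander.
- parts_bin_mid (a point): Centre of an open blue bin 140 x 100 x 70 mm; a bystander.
- dispenser_mid (a point): Middle of a hand tape dispenser 130 x 60 x 90 mm, 45 mm up; a bystander.
- screwdriver_grip (a point): Handle of a screwdriver lying on the table; a bystander.

How it is judged:
By the outcome, as a careful person would: the job done as asked, in the order asked, and still so for the second after the job is handed in, with the robot touching nothing.
It also fails if it takes over 56 s, if anything falls off the work surface, if the arm or the gripper's body presses on something with over 40 N, if the wrist force passes 120 N, or if a joint passes its speed limit or range.

## Robot

A 7-joint arm with a two-finger parallel gripper is mounted at the origin on the work surface. World frame = base frame: x ahead of the robot, y to its left, z up, the work surface at z = 0. Lengths are in m, angles in rad, forces in N, time in s.
With the tool pointing down it reaches from about 0.425 to 0.875 m from the base axis. Payload 4.7 kg.
Tool frame: the origin (TCP) lies midway between the tips of the shut fingers; the grasp point (between the pads) lies 19 mm behind it; x points along the fingers, y is the direction in which the jaws open and shut, and the axes are right-handed (so a half turn about x gives the same grasp; the last joint's range is limited). The gripper opens to 87 mm and grips with 3 to 60 N. Pads are 19 mm wide; open, the fingers measure 117 mm over their backs; the gripper's body (75 mm by 190 mm) begins 51 mm behind the grasp point.
Start: joints at [-1.157, 0.321, -0.07, 1.45, 0.023, 1.371, -0.057], TCP at [0.253, 0.599, 0.223] pointing down, gripper open.
Joint ranges: [-2.86, 2.86], [-0.3, 2.09], [-1.38, 1.24], [0.06, 2.45], [-1.56, 4.7], [0.09, 2.05], [-2.69, 2.69]. Speed limits (rad/s): [2.57, 2.57, 3.14, 3.14, 3.14, 3.14, 3.14].

## Interface

Orientations are given as a rotation vector (axis times angle).
In Python, from bench import ctrl gives the robot as it stands. The module is installed in compiled form; this text tells all that it offers.
- The arm moves only by the shell command python3 -m jog 'ROWS' [FORCE]. ROWS is JSON, a list of rows, each an object with "rot": the turn, a rotation vector about the tool's x, y, z in units of 5 degrees (1.0 is 5 degrees), a list of three; "travel": the shift along the tool's x, y, z in units of 0.3 m (1.0 is 0.3 m), a list of three; "jaw": the closure, from -1 (fully open) to 1 (shut), so that 0 is half open. In form: [{"rot": [ax, ay, az], "travel": [tx, ty, tz], "jaw": jaw}, ...]. A call has 1 to 8 rows; each row shifts and turns the commanded pose from where the row before left it, along the tool's axes as they then stand; what a row does not reach is not made up. A row lasts 1/10 s, in which the tool goes at most 50 mm and 8.59 degrees, less where a joint would pass 70% of its speed; a pose out of reach is approached as far as the arm can. A call with a number of a shift or a turn outside -1 to 1 is refused whole. A call with a gripper value outside its range is refused whole. The fingers move at their own pace and stop on an object; FORCE is the grip in N (left out, the last holds). Time passes only in rows, so rows that do not move let the fingers close. It gives the time, the measured TCP pose, the force and the opening at its end, in the units of the state.
- ctrl.get_state(): the state, without advancing time (a new reading comes with each control period).
- ctrl.get_image(name): name is "scene" or "top" or "wrist"; returns the picture (384x512x3 uint8, red, green, blue); there is no depth.
- ctrl.camera_model(name): a dict with "mtx" (3x3 intrinsics, pixels), "k1" (the pictures are not rectified: a ray, as slopes to the right and down, at radius r is drawn at 1 + k1 r^2 times it, then the intrinsics apply), "extrinsics" (4x4, takes a point from world to camera coordinates); the wrist camera has in their place "hand_eye" (4x4, takes a point from camera to tool coordinates, whose origin is the TCP and whose axes are the tool frame's). Camera axes: x right, y up, looking along -z (the intrinsics and any distortion apply to the point x, -y, -z); pixel columns grow to the right and rows downward; lengths in m; the calibration is good to about 2 mm. A picture is of the moment at which its call begins: read the wrist's pose just before it. camera_model takes no time and is no camera call.
- ctrl.close_job(): hands the job in, once; it reports no verdict.
The state is a dict: "time": time; "joint_positions": joint angles; "qd": joint speeds; "joint_torque": joint torques, N m; "position": TCP position; "tool_rot": TCP orientation; "ft_force": force on the tool from outside, world axes, zero at the start; "torque": the same for the moment, N m; "grip_width": opening from 0.0 (shut) to 1.0 (fully open).
Only numpy, scipy, OpenCV 4.12 (cv2) and the standard library are available. Lean on these libraries where they do the work, as an engineer would, in place of code of your own. Each camera call takes 0.05 s, during which the arm holds its last target.

## Working session

There is one attempt and no reset: what is moved stays moved. The work goes in short steps, Python scripts to look and compute and a shell command to move; the robot and the scene stay as the last step left them, time stands still between calls to the robot, and variables do not carry over. Pictures are saved under pics/ and viewed, and the job is handed in when it is done.

```bash
mkdir -p pics; ls; python3 - <<'E'
from bench import ctrl
import cv2, numpy as np
s=ctrl.get_state()
for k,v in s.items(): print(k,np.round(v,4))
for n in ("scene","top","wrist"):
    im=ctrl.get_image(n); cv2.imwrite(f"pics/a_{n}.png",im[:,:,::-1])
    m=ctrl.camera_model(n); print(n,{k:np.round(v,4).tolist() for k,v in m.items()})
E
```

```text
pics
time 0.0
joint_positions [-1.1569  0.3218 -0.0701  1.4517  0.0226  1.3708 -0.0569]
qd [ 0.0002 -0.0008 -0.0004 -0.0006  0.0004 -0.0001  0.0004]
joint_torque [-2.00000e-04 -4.91281e+01 -4.04100e-01 -3.12522e+01 -6.39000e-02
  4.40000e-02  2.00000e-04]
position [0.2528 0.5982 0.2215]
tool_rot [ 0.3121  1.5482 -0.3151]
ft_force [-0.1885 -0.0806 -0.6716]
torque [-0.0445  0.011   0.0213]
grip_width 1.0013
scene {'mtx': [[470.7123, 0.0, 258.8562], [0.0, 470.7123, 189.9513], [0.0, 0.0, 1.0]], 'k1': -0.1263, 'extrinsics': [[0.5671, 0.8236, 0.0029, -0.2928], [-0.7073, 0.4851, 0.5142, 0.3356], [0.4221, -0.2937, 0.8577, -1.5094], [0.0, 0.0, 0.0, 1.0]]}
top {'mtx': [[459.0311, 0.0, 246.2947], [0.0, 459.0311, 194.8089], [0.0, 0.0, 1.0]], 'k1': -0.184, 'extrinsics': [[0.0723, -0.9974, 0.0062, -0.0439], [0.9705, 0.0718, 0.2303, -0.5414], [-0.2301, -0.0107, 0.9731, -1.2056], [0.0, 0.0, 0.0, 1.0]]}
wrist {'mtx': [[301.3271, 0.0, 257.7809], [0.0, 301.3271, 191.0915], [0.0, 0.0, 1.0]], 'k1': -0.0469, 'hand_eye': [[-0.0004, 0.25, -0.9682, -0.1618], [1.0, 0.0013, -0.0001, -0.0003], [0.0012, -0.9682, -0.25, -0.0685], [0.0, 0.0, 0.0, 1.0]]}
```

View pics/a_top.png

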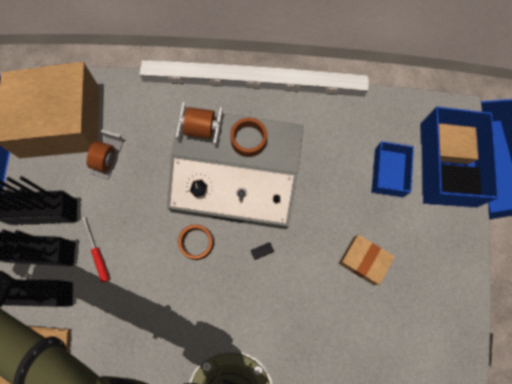

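View pics/a_scene.png

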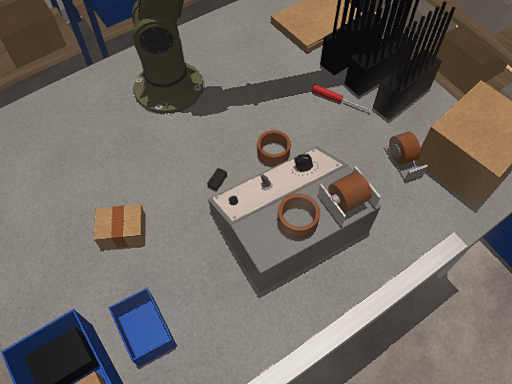

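View pics/a_wrist.png

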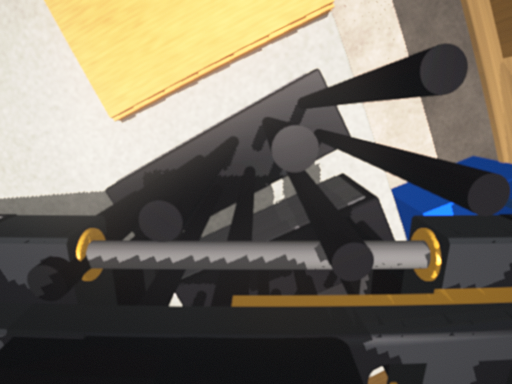

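The top view shows the panel at about (170–295, 158–225): dial (198,188), stud (241,195), knob (276,199). I'll zoom in for exact pixels.

```bash
python3 - <<'E'
import cv2
a=cv2.imread("pics/a_top.png")[145:235,160:310]; cv2.imwrite("pics/a_topz.png",cv2.resize(a,None,fx=5,fy=5,interpolation=cv2.INTER_CUBIC))
a=cv2.imread("pics/a_scene.png")[140:240,200:360]; cv2.imwrite("pics/a_scenez.png",cv2.resize(a,None,fx=5,fy=5,interpolation=cv2.INTER_CUBIC))
E
```

```text
(no output)
```

View pics/a_topz.png

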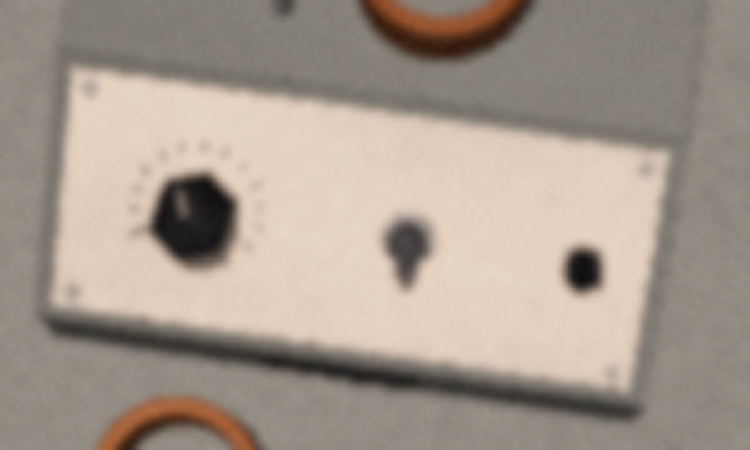

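View pics/a_scenez.png

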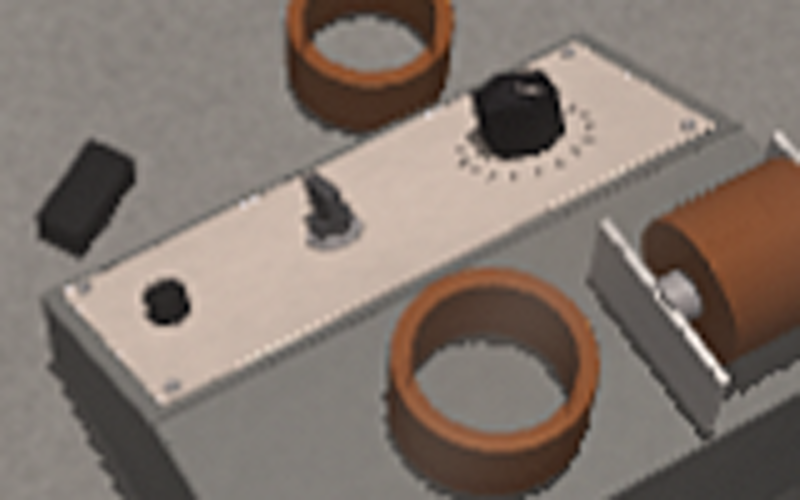

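```bash
cat > h.py <<'E'
import numpy as np, cv2
from scipy.spatial.transform import Rotation as R
from scipy.optimize import least_squares
from bench import ctrl
def proj(name,P,s=None):
    m=ctrl.camera_model(name); P=np.atleast_2d(P)
    if name=="wrist":
        Rt=R.from_rotvec(s["tool_rot"]).as_matrix(); pt=(P-np.array(s["position"]))@Rt
        H=np.array(m["hand_eye"]); c=(pt-H[:3,3])@H[:3,:3]
    else:
        E=np.array(m["extrinsics"]); c=P@E[:3,:3].T+E[:3,3]
    u=np.c_[c[:,0]/-c[:,2],-c[:,1]/-c[:,2]]
    r2=(u**2).sum(1,keepdims=True); u=u*(1+m["k1"]*r2)
    K=np.array(m["mtx"]); return u@K[:2,:2].T+K[:2,2]
def panel(p):  # x,y of panel_mid, yaw
    x,y,a=p; c,s=np.cos(np.pi/6),np.sin(np.pi/6)
    Rp=R.from_euler('z',a).as_matrix()@np.array([[c,0,-s],[0,1,0],[s,0,c]])
    return Rp,np.array([x,y,0.1])
def pw(p,L): Rp,o=panel(p); return np.atleast_2d(L)@Rp.T+o
E
cat > fit.py <<'E'
from h import *
def full(z,o): return (np.array(z,float)+.5)/5-.5+o
top=full([[90,88],[646,168],[72,292],[612,374]],[160,145])
sc=full([[688,125],[172,385],[568,52],[82,288]],[200,140])
def L(q): a,b=q[3:5]; return [[a,b,0],[a,-b,0],[-a,b,0],[-a,-b,0]]
def f(q): W=pw(q[:3],L(q)); return np.r_[proj("top",W)-top,proj("scene",W)-sc].ravel()
r=least_squares(f,[.6,0,0,.06,.15]); print(np.round(r.x,4)); print(np.round(r.fun.reshape(-1,2),2))
p=r.x[:3]; np.save("p.npy",p)
F=[[0,.085,.031],[0,-.03,.004],[0,-.03,.0225],[0,-.125,.016]]
for n,o in (("top",[160,145]),("scene",[200,140])):
    print(n,np.round((proj(n,pw(p,F))-o+.5)*5-.5,1).tolist())
E
python3 fit.py
```

```text
[ 0.5411  0.0384 -0.0776  0.0582  0.1499]
[[0.27 0.17]
 [0.4  0.48]
 [0.06 0.4 ]
 [0.38 0.28]
 [0.31 0.01]
 [0.37 0.14]
 [0.25 0.13]
 [0.67 0.07]]
top [[189.3, 225.8], [409.2, 243.5], [406.4, 253.3], [584.7, 276.2]]
scene [[513.0, 87.6], [333.8, 225.5], [325.0, 195.4], [162.9, 287.3]]
```

```bash
cat >> h.py <<'E'
def goal(local, ang):
    """tool pose pointing into panel at panel-local point; tool z = panel 'up slope' rotated by ang deg CLOCKWISE seen facing panel (ang=0: tool z = ref)"""
    p=np.load("p.npy"); Rp,o=panel(p)
    a=np.radians(ang)
    x=np.array([0,0,-1.]); z=np.array([np.cos(a),-np.sin(a),0]) ; y=np.cross(z,x)
    return Rp@np.c_[x,y,z], pw(p,[local])[0]
def plan(local,ang,s=None):
    s=s or ctrl.get_state(); Rg,pg=goal(local,ang); Rt=R.from_rotvec(s["tool_rot"]).as_matrix()
    d=Rt.T@(pg-np.array(s["position"])); 
    rv=np.degrees(R.from_matrix(Rt.T@Rg).as_rotvec())
    print("travel units",np.round(d/.3,3),"mm",np.round(d*1e3,1),"rot units",np.round(rv/5,3))
    return Rt,Rg
def local(s=None):
    s=s or ctrl.get_state(); p=np.load("p.npy"); Rp,o=panel(p)
    l=(np.array(s["position"])-o)@Rp; Rl=Rp.T@R.from_rotvec(s["tool_rot"]).as_matrix()
    z=Rl[:,2]; ang=np.degrees(np.arctan2(-z[1],z[0]))
    tilt=Rl[:,0]
    print("t %.2f local mm"%s["time"],np.round(l*1e3,1),"ang %.2f"%ang,"x-axis",np.round(tilt,3),"F",np.round(np.array(s["ft_force"])@Rp,1),"T",np.round(np.array(s["torque"])@Rp,3),"grip %.1f"%(s["grip_width"]*87),"q",np.round(s["joint_positions"],2))
    return l,ang
E
python3 - <<'E'
from h import *
s=ctrl.get_state(); print(np.round(R.from_rotvec(s["tool_rot"]).as_matrix(),3))
local(s)
for a in (0,30,60,-30,180): print(a); plan([0,.085,.15],a,s)
print(pw(np.load("p.npy"),[0,.085,.15]))
E
```

```text
[[-0.     0.389  0.921]
 [-0.001  0.921 -0.389]
 [-1.    -0.001  0.   ]]
t 0.15 local mm [-225.6  535.9  270.8] ang 21.08 x-axis [-0.5   -0.001 -0.866] F [ 0.   0.1 -0.2] T [-0.047  0.015  0.012] grip 87.3 q [-1.16  0.32 -0.07  1.45  0.02  1.37 -0.06]
0
travel units [-0.025 -1.156  1.285] mm [  -7.6 -346.8  385.4] rot units [-3.603 -5.949  0.983]
30
travel units [-0.025 -1.156  1.285] mm [  -7.6 -346.8  385.4] rot units [ 2.259 -5.477  2.483]
60
travel units [-0.025 -1.156  1.285] mm [  -7.6 -346.8  385.4] rot units [ 8.118 -4.742  3.893]
-30
travel units [-0.025 -1.156  1.285] mm [  -7.6 -346.8  385.4] rot units [-9.46  -6.153 -0.605]
180
travel units [-0.025 -1.156  1.285] mm [  -7.6 -346.8  385.4] rot units [31.304  1.387  8.39 ]
[[0.47292379 0.12892155 0.22990381]]
```

```bash
python3 -m jog '[{"rot":[0,0,0],"travel":[-0.12,0,0],"jaw":-1},{"rot":[0,0,0],"travel":[-0.12,0,0],"jaw":-1},{"rot":[0,0,0],"travel":[-0.05,-0.09,0.1],"jaw":-1},{"rot":[0,0,0],"travel":[0,-0.1,0.11],"jaw":-1},{"rot":[0,0,0],"travel":[0,-0.1,0.11],"jaw":-1},{"rot":[0,0,0],"travel":[0,-0.1,0.11],"jaw":-1},{"rot":[0,0,0],"travel":[0,-0.1,0.11],"jaw":-1},{"rot":[0,0,0],"travel":[0,-0.1,0.11],"jaw":-1}]' 20
python3 -c "
from h import *
local(); plan([0,.085,.15],130)"
```

```text
time: 0.95
position: [0.3642, 0.3579, 0.3094]
tool_rot: [0.314, 1.548, -0.314]
ft_force: [1.5, 0.8, -0.3]
grip_width: 1.001
t 0.95 local mm [-69.5 304.9 281.9] ang 21.08 x-axis [-0.5   -0.    -0.866] F [ 1.1  0.9 -1. ] T [ 0.042 -0.029  0.021] grip 87.1 q [-0.91 -0.01  0.08  1.65  0.    1.49  0.34]
travel units [ 0.265 -0.562  0.631] mm [  79.5 -168.6  189.3] rot units [21.723 -1.914  6.776]
```

```bash
python3 -m jog '[{"rot":[0,0,0],"travel":[0.05,-0.11,0.12],"jaw":-1},{"rot":[0,0,0],"travel":[0.05,-0.11,0.12],"jaw":-1},{"rot":[0,0,0],"travel":[0.05,-0.11,0.12],"jaw":-1},{"rot":[0,0,0],"travel":[0.05,-0.11,0.12],"jaw":-1},{"rot":[0,0,0],"travel":[0.05,-0.11,0.12],"jaw":-1},{"rot":[0.95,-0.08,0.29],"travel":[0,0,0],"jaw":-1},{"rot":[0.95,-0.08,0.29],"travel":[0,0,0],"jaw":-1},{"rot":[0.95,-0.08,0.29],"travel":[0,0,0],"jaw":-1}]'
python3 -m jog '[{"rot":[0.95,-0.08,0.29],"travel":[0,0,0],"jaw":-1},{"rot":[0.95,-0.08,0.29],"travel":[0,0,0],"jaw":-1},{"rot":[0.95,-0.08,0.29],"travel":[0,0,0],"jaw":-1},{"rot":[0.95,-0.08,0.29],"travel":[0,0,0],"jaw":-1},{"rot":[0.95,-0.08,0.29],"travel":[0,0,0],"jaw":-1},{"rot":[0.95,-0.08,0.29],"travel":[0,0,0],"jaw":-1},{"rot":[0.95,-0.08,0.29],"travel":[0,0,0],"jaw":-1},{"rot":[0.95,-0.08,0.29],"travel":[0,0,0],"jaw":-1}]'
python3 - <<'E'
from h import *
s=ctrl.get_state(); im=ctrl.get_image("wrist"); cv2.imwrite("pics/b_w.png",im[:,:,::-1])
local(s); plan([0,.085,.15],130,s)
print(proj("wrist",pw(np.load("p.npy"),[[0,.085,.031],[0,-.03,.004],[0,-.125,.016],[.0582,.15,0],[-.058,.15,0]]),s).round(1))
E
```

```text
time: 1.75
position: [0.4631, 0.1418, 0.2357]
tool_rot: [0.565, 1.473, -0.453]
ft_force: [-0.0, 0.0, -0.5]
grip_width: 0.999
time: 2.55
position: [0.4629, 0.1423, 0.2359]
tool_rot: [1.201, 1.18, -0.793]
ft_force: [0.3, -0.2, 0.1]
grip_width: 1.009
t 2.55 local mm [ -6.5  97.6 160.7] ang 74.74 x-axis [-0.273  0.137 -0.952] F [ 0.3 -0.1 -0. ] T [-0.195  0.318  0.135] grip 87.7 q [-0.58 -0.27  0.21  2.05  0.04  1.08 -0.14]
travel units [0.022 0.016 0.053] mm [ 6.7  4.7 15.8] rot units [11.237 -0.956  3.582]
[[289.6 225.9]
 [260.6 317.2]
 [233.2 395.2]
 [365.4 181.9]
 [261.8 149.5]]
```

View pics/b_w.png

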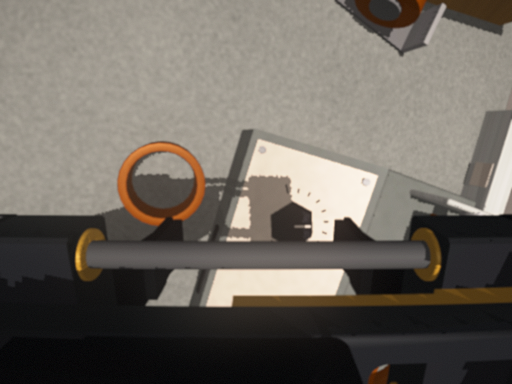

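The wrist view shows the dial top at about (292,222). The screws are at (366,181) and (262,149), within 1 px of the prediction.

```bash
python3 - <<'E'
from h import *
im=cv2.imread("pics/b_w.png")[170:260,230:350]; im=cv2.resize(im,None,fx=6,fy=6,interpolation=cv2.INTER_CUBIC)
s=ctrl.get_state(); p=np.load("p.npy")
for k in range(13):
    a=np.radians(-120+20*k); L=[[.022*np.cos(a),.085-.022*np.sin(a),.031],[.031*np.cos(a),.085-.031*np.sin(a),.0]]
    for q,c in zip(proj("wrist",pw(p,L),s),((0,255,0),(0,0,255))):
        q=((q-[230,170]+.5)*6).astype(int); cv2.circle(im,tuple(map(int,q)),3,c,-1)
        if c[1]: cv2.putText(im,str(k),tuple(map(int,q)),0,.4,(255,255,0),1)
cv2.imwrite("pics/b_wz.png",im)
E
```

```text
(no output)
```

View pics/b_wz.png

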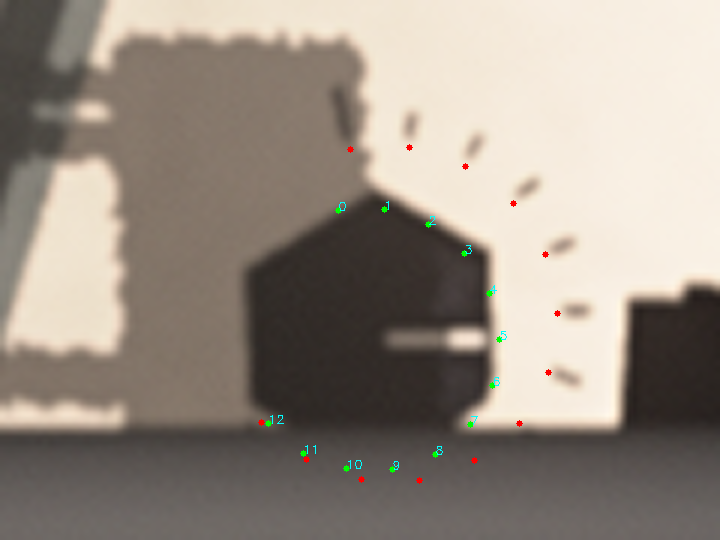

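The pointer sits on click 5. I'll finish aligning the tool while descending a little.

```bash
python3 -m jog '[{"rot":[0.94,-0.08,0.3],"travel":[0.02,0,0],"jaw":-1},{"rot":[0.94,-0.08,0.3],"travel":[0.02,0,0],"jaw":-1},{"rot":[0.94,-0.08,0.3],"travel":[0.02,0,0],"jaw":-1},{"rot":[0.94,-0.08,0.3],"travel":[0.02,0,0],"jaw":-1},{"rot":[0.94,-0.08,0.3],"travel":[0.02,0,0],"jaw":-1},{"rot":[0.94,-0.08,0.3],"travel":[0.02,0,0],"jaw":-1},{"rot":[0.94,-0.08,0.3],"travel":[0.02,0,0],"jaw":-1},{"rot":[0.94,-0.08,0.3],"travel":[0.02,0,0],"jaw":-1}]'
python3 - <<'E'
from h import *
s=ctrl.get_state(); local(s); plan([0.0,.085,.08],130,s)
E
```

```text
time: 3.4
position: [0.4793, 0.1465, 0.1909]
tool_rot: [1.788, 0.741, -1.086]
ft_force: [-0.2, 0.1, 0.2]
grip_width: 0.997
t 3.40 local mm [-15.2 103.  113.7] ang 111.47 x-axis [-0.074  0.075 -0.994] F [-0.1  0.1  0.3] T [-0.148  0.579  0.069] grip 86.7 q [-0.23 -0.3  -0.2   2.21  0.12  0.79 -0.93]
travel units [0.103 0.079 0.042] mm [31.  23.8 12.6] rot units [ 3.726 -0.311  1.181]
```

```bash
python3 -m jog '[{"rot":[0,0,0],"travel":[0.04,0.04,0.02],"jaw":-1},{"rot":[0,0,0],"travel":[0.04,0.04,0.02],"jaw":-1},{"rot":[0.93,-0.08,0.3],"travel":[0.02,0,0],"jaw":-1},{"rot":[0.93,-0.08,0.3],"travel":[0,0,0],"jaw":-1},{"rot":[0.93,-0.08,0.3],"travel":[0,0,0],"jaw":-1},{"rot":[0.93,-0.08,0.3],"travel":[0,0,0],"jaw":-1},{"rot":[0,0,0],"travel":[0,0,0],"jaw":-0.6}]'
python3 - <<'E'
from h import *
s=ctrl.get_state(); local(s); plan([0.0,.085,.05],130,s)
im=ctrl.get_image("wrist"); cv2.imwrite("pics/c_w.png",im[:,:,::-1])
print(proj("wrist",pw(np.load("p.npy"),[[0,.085,.031],[0,-.03,.004],[0,-.125,.016],[.0582,.15,0],[-.058,.15,0]]),s).round(1))
E
```

```text
time: 4.1
position: [0.5073, 0.1279, 0.1704]
tool_rot: [2.05, 0.471, -1.208]
ft_force: [-0.4, -1.2, -0.3]
grip_width: 0.962
t 4.10 local mm [-0.  86.6 81.3] ang 129.67 x-axis [ 0. -0. -1.] F [-0.4 -1.2 -0.1] T [-0.102  0.678  0.067] grip 83.7 q [-0.13 -0.24 -0.32  2.24  0.28  0.7  -1.4 ]
travel units [0.104 0.003 0.004] mm [31.3  1.   1.3] rot units [ 0.067 -0.    -0.004]
[[259.8 209.3]
 [340.3 292.7]
 [400.8 366.1]
 [263.8  89. ]
 [156.1 183. ]]
```

View pics/c_w.png

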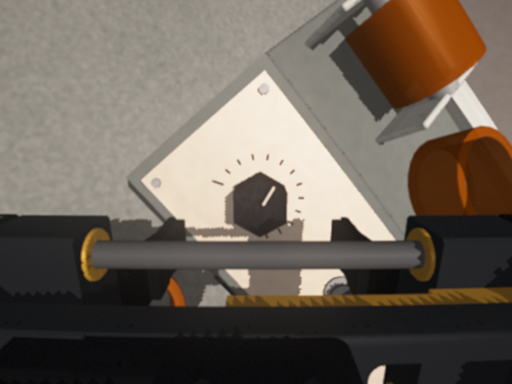

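Dial flats are vertical at columns 233 and 286, centred on the jaws. I'll descend, then grip.

```bash
python3 -m jog '[{"rot":[0.06,0,0],"travel":[0.06,0.003,0.004],"jaw":-0.5},{"rot":[0,0,0],"travel":[0.06,0,0],"jaw":-0.5},{"rot":[0,0,0],"travel":[0.06,0,0],"jaw":-0.5},{"rot":[0,0,0],"travel":[0.04,0,0],"jaw":-0.5},{"rot":[0,0,0],"travel":[0.02,0,0],"jaw":-0.5},{"rot":[0,0,0],"travel":[0,0,0],"jaw":-0.3}]' 20
python3 -c "
from h import *
local(); plan([0,.085,.008],130)"
```

```text
time: 4.75
position: [0.5434, 0.1228, 0.1077]
tool_rot: [2.055, 0.467, -1.212]
ft_force: [-0.5, -0.4, 0.4]
grip_width: 0.715
t 4.75 local mm [ 0.2 84.3  8.8] ang 130.08 x-axis [-0.001 -0.001 -1.   ] F [-0.2 -0.4  0.5] T [-0.114  0.75   0.054] grip 62.2 q [-0.08 -0.08 -0.34  2.24  0.43  0.55 -1.52]
travel units [ 0.003 -0.002 -0.001] mm [ 0.8 -0.6 -0.4] rot units [-0.016  0.009  0.001]
```

```bash
python3 -m jog '[{"rot":[0,0,0],"travel":[0,0,0],"jaw":0.4},{"rot":[0,0,0],"travel":[0,0,0],"jaw":1},{"rot":[0,0,0],"travel":[0,0,0],"jaw":1},{"rot":[0,0,0],"travel":[0,0,0],"jaw":1},{"rot":[0,0,0],"travel":[0,0,0],"jaw":1}]' 25
python3 -c "
from h import *
local()"
```

```text
time: 5.25
position: [0.5435, 0.1237, 0.1091]
tool_rot: [2.057, 0.467, -1.209]
ft_force: [-4.5, 1.5, 4.5]
grip_width: 0.459
t 5.25 local mm [ 0.9 85.2  9.9] ang 130.09 x-axis [ 0.002  0.    -1.   ] F [-1.7  1.2  6.2] T [0.139 1.18  0.104] grip 39.9 q [-0.08 -0.08 -0.34  2.24  0.43  0.55 -1.52]
```

Gripped at 39.9 mm, square on the flats. Now anticlockwise 100° (20 units).

```bash
python3 -m jog '[{"rot":[-1,0,0],"travel":[0,0,0],"jaw":1},{"rot":[-1,0,0],"travel":[0,0,0],"jaw":1},{"rot":[-1,0,0],"travel":[0,0,0],"jaw":1},{"rot":[-1,0,0],"travel":[0,0,0],"jaw":1},{"rot":[-1,0,0],"travel":[0,0,0],"jaw":1},{"rot":[-1,0,0],"travel":[0,0,0],"jaw":1}]'
python3 -c "
from h import *
local()"
python3 -m jog '[{"rot":[-1,0,0],"travel":[0,0,0],"jaw":1},{"rot":[-1,0,0],"travel":[0,0,0],"jaw":1},{"rot":[-1,0,0],"travel":[0,0,0],"jaw":1},{"rot":[-1,0,0],"travel":[0,0,0],"jaw":1},{"rot":[-1,0,0],"travel":[0,0,0],"jaw":1},{"rot":[-1,0,0],"travel":[0,0,0],"jaw":1}]'
python3 -c "
from h import *
local()"
```

```text
time: 5.85
position: [0.5437, 0.1236, 0.1092]
tool_rot: [1.604, 0.702, -0.958]
ft_force: [-5.4, 1.4, 5.5]
grip_width: 0.456
t 5.85 local mm [ 1.1 85.2  9.9] ang 99.92 x-axis [ 0.002  0.001 -1.   ] F [-2.   1.   7.6] T [0.112 0.999 0.033] grip 39.7 q [-0.12 -0.08 -0.31  2.24  0.43  0.55 -1.  ]
time: 6.45
position: [0.544, 0.1237, 0.1093]
tool_rot: [1.141, 0.868, -0.697]
ft_force: [-3.8, 1.0, 4.2]
grip_width: 0.455
t 6.45 local mm [ 1.4 85.3  9.9] ang 69.90 x-axis [ 0.002  0.001 -1.   ] F [-1.3  0.7  5.6] T [0.042 0.867 0.024] grip 39.6 q [-0.15 -0.08 -0.27  2.24  0.44  0.55 -0.48]
```

```bash
python3 -m jog '[{"rot":[-1,0,0],"travel":[0,0,0],"jaw":1},{"rot":[-1,0,0],"travel":[0,0,0],"jaw":1},{"rot":[-1,0,0],"travel":[0,0,0],"jaw":1},{"rot":[-1,0,0],"travel":[0,0,0],"jaw":1},{"rot":[-1,0,0],"travel":[0,0,0],"jaw":1},{"rot":[-1,0,0],"travel":[0,0,0],"jaw":1},{"rot":[-0.9,0,0],"travel":[0,0,0],"jaw":1}]'
python3 -c "
from h import *
local()"
python3 -m jog '[{"rot":[-0.5,0,0],"travel":[0,0,0],"jaw":1},{"rot":[-0.3,0,0],"travel":[0,0,0],"jaw":1}]'
python3 -c "
from h import *
local()"
```

```text
time: 7.15
position: [0.5442, 0.1238, 0.1094]
tool_rot: [0.601, 0.99, -0.39]
ft_force: [-1.8, 1.0, 4.4]
grip_width: 0.46
t 7.15 local mm [ 1.6 85.4  9.9] ang 35.42 x-axis [ 0.003  0.001 -1.   ] F [0.6 0.9 4.7] T [0.239 0.761 0.032] grip 40.0 q [-0.19 -0.08 -0.24  2.25  0.44  0.55  0.12]
time: 7.35
position: [0.5442, 0.1239, 0.1094]
tool_rot: [0.54, 0.999, -0.355]
ft_force: [-3.5, 1.5, 4.4]
grip_width: 0.457
t 7.35 local mm [ 1.6 85.5 10. ] ang 31.52 x-axis [ 0.003  0.001 -1.   ] F [-0.9  1.2  5.6] T [ 0.245  0.764 -0.022] grip 39.8 q [-0.19 -0.08 -0.23  2.25  0.44  0.55  0.18]
```

```bash
python3 -m jog '[{"rot":[-0.4,0,0],"travel":[0,0,0],"jaw":1}]'
python3 -c "
from h import *
local()"
python3 -m jog '[{"rot":[-0.4,0,0],"travel":[0,0,0],"jaw":1},{"rot":[0,0,0],"travel":[0,0,0],"jaw":1}]'
python3 -c "
from h import *
local()"
python3 -m jog '[{"rot":[-0.3,0,0],"travel":[0,0,0],"jaw":1},{"rot":[0,0,0],"travel":[0,0,0],"jaw":1}]'
python3 -c "
from h import *
local()"
```

```text
time: 7.45
position: [0.5442, 0.1238, 0.1094]
tool_rot: [0.509, 1.004, -0.337]
ft_force: [-3.0, 0.8, 4.7]
grip_width: 0.461
t 7.45 local mm [ 1.6 85.5  9.9] ang 29.55 x-axis [ 0.003  0.001 -1.   ] F [-0.3  0.5  5.6] T [ 0.265  0.752 -0.363] grip 40.1 q [-0.19 -0.08 -0.23  2.25  0.44  0.55  0.22]
time: 7.65
position: [0.5445, 0.1236, 0.1096]
tool_rot: [0.482, 1.007, -0.321]
ft_force: [-2.2, 1.8, 5.4]
grip_width: 0.46
t 7.65 local mm [ 2.  85.3  9.9] ang 27.83 x-axis [ 0.003  0.002 -1.   ] F [0.7 1.6 5.8] T [ 0.416  0.449 -0.98 ] grip 40.0 q [-0.2  -0.08 -0.23  2.25  0.44  0.55  0.25]
time: 7.85
position: [0.5448, 0.1234, 0.1097]
tool_rot: [0.456, 1.01, -0.307]
ft_force: [-0.1, 0.9, 5.2]
grip_width: 0.462
t 7.85 local mm [ 2.3 85.1  9.9] ang 26.22 x-axis [ 0.003  0.001 -1.   ] F [2.5 0.9 4.5] T [ 0.318  0.009 -1.114] grip 40.2 q [-0.2  -0.08 -0.23  2.25  0.45  0.55  0.28]
```

The stop is hit: torque rises to 1.1 N·m around angle 30°. Now clockwise to angle 170 (7 clicks).

```bash
python3 -m jog '[{"rot":[0.9,0,0],"travel":[0,0,0],"jaw":1},{"rot":[1,0,0],"travel":[0,0,0],"jaw":1},{"rot":[1,0,0],"travel":[0,0,0],"jaw":1},{"rot":[1,0,0],"travel":[0,0,0],"jaw":1},{"rot":[1,0,0],"travel":[0,0,0],"jaw":1},{"rot":[1,0,0],"travel":[0,0,0],"jaw":1},{"rot":[1,0,0],"travel":[0,0,0],"jaw":1},{"rot":[1,0,0],"travel":[0,0,0],"jaw":1}]'
python3 -c "
from h import *
local()"
python3 -m jog '[{"rot":[1,0,0],"travel":[0,0,0],"jaw":1},{"rot":[1,0,0],"travel":[0,0,0],"jaw":1},{"rot":[1,0,0],"travel":[0,0,0],"jaw":1},{"rot":[1,0,0],"travel":[0,0,0],"jaw":1},{"rot":[1,0,0],"travel":[0,0,0],"jaw":1},{"rot":[1,0,0],"travel":[0,0,0],"jaw":1},{"rot":[1,0,0],"travel":[0,0,0],"jaw":1},{"rot":[1,0,0],"travel":[0,0,0],"jaw":1}]'
python3 -m jog '[{"rot":[1,0,0],"travel":[0,0,0],"jaw":1},{"rot":[1,0,0],"travel":[0,0,0],"jaw":1},{"rot":[1,0,0],"travel":[0,0,0],"jaw":1},{"rot":[1,0,0],"travel":[0,0,0],"jaw":1},{"rot":[1,0,0],"travel":[0,0,0],"jaw":1},{"rot":[1,0,0],"travel":[0,0,0],"jaw":1},{"rot":[1,0,0],"travel":[0,0,0],"jaw":1},{"rot":[1,0,0],"travel":[0,0,0],"jaw":1}]'
python3 -c "
from h import *
local(); plan([0,.085,.01],170)"
```

```text
time: 8.65
position: [0.5441, 0.1232, 0.1093]
tool_rot: [1.074, 0.886, -0.661]
ft_force: [-1.9, 0.9, 7.8]
grip_width: 0.453
t 8.65 local mm [ 1.5 84.8  9.9] ang 65.63 x-axis [ 0.003 -0.    -1.   ] F [2.2 0.7 7.7] T [-0.087  0.429  0.06 ] grip 39.4 q [-0.15 -0.08 -0.27  2.24  0.44  0.55 -0.41]
time: 9.45
position: [0.5436, 0.1232, 0.109]
tool_rot: [1.69, 0.662, -1.007]
ft_force: [-5.4, -0.2, 9.6]
grip_width: 0.457
time: 10.25
position: [0.5432, 0.1236, 0.1087]
tool_rot: [2.282, 0.316, -1.334]
ft_force: [-7.0, 1.3, 9.1]
grip_width: 0.459
t 10.25 local mm [ 0.4 85.2  9.8] ang 145.61 x-axis [ 0.001 -0.    -1.   ] F [-1.6  0.8 11.4] T [ 0.179  1.188 -0.005] grip 39.9 q [-0.06 -0.08 -0.36  2.24  0.43  0.55 -1.79]
travel units [-0.001 -0.     0.001] mm [-0.2 -0.1  0.4] rot units [ 4.879 -0.011 -0.009]
```

```bash
python3 -m jog '[{"rot":[1,0,0],"travel":[0,0,0],"jaw":1},{"rot":[1,0,0],"travel":[0,0,0],"jaw":1},{"rot":[1,0,0],"travel":[0,0,0],"jaw":1},{"rot":[1,0,0],"travel":[0,0,0],"jaw":1},{"rot":[0.8,0,0],"travel":[0,0,0],"jaw":1},{"rot":[0,0,0],"travel":[0,0,0],"jaw":1}]'
python3 -c "
from h import *
local()"
python3 -m jog '[{"rot":[0,0,0],"travel":[0,0,0],"jaw":0},{"rot":[0,0,0],"travel":[0,0,0],"jaw":-0.4},{"rot":[0,0,0],"travel":[0,0,0],"jaw":-0.4},{"rot":[0,0,0],"travel":[0,0,0],"jaw":-0.4}]'
python3 - <<'E'
from h import *
s=ctrl.get_state(); local(s)
im=ctrl.get_image("wrist"); cv2.imwrite("pics/d_w.png",im[:,:,::-1])
E
```

```text
time: 10.85
position: [0.5431, 0.1239, 0.1087]
tool_rot: [2.615, 0.037, -1.514]
ft_force: [-6.6, 3.4, 8.7]
grip_width: 0.456
t 10.85 local mm [ 0.3 85.5  9.8] ang 169.49 x-axis [ 0.001  0.    -1.   ] F [-1.6  2.9 10.9] T [ 0.349  1.165 -0.066] grip 39.7 q [-0.04 -0.08 -0.38  2.24  0.42  0.55 -2.21]
time: 11.25
position: [0.5432, 0.1225, 0.1078]
tool_rot: [2.615, 0.035, -1.516]
ft_force: [-0.5, -0.3, -0.4]
grip_width: 0.666
t 11.25 local mm [ 0. 84.  9.] ang 169.60 x-axis [-0.    -0.001 -1.   ] F [-0.6 -0.3 -0.1] T [ 0.03   0.733 -0.008] grip 58.0 q [-0.04 -0.08 -0.38  2.24  0.42  0.55 -2.21]
```

View pics/d_w.png

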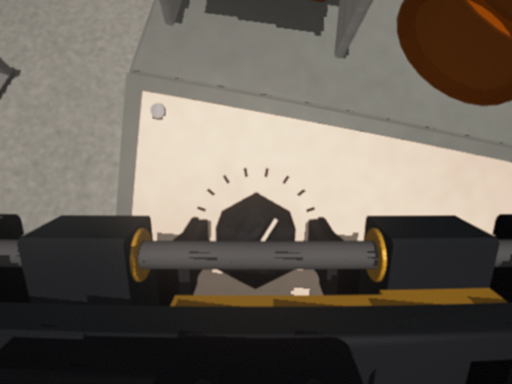

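```bash
python3 -m jog '[{"rot":[0,0,0],"travel":[-0.06,0,0],"jaw":-0.4},{"rot":[0,0,0],"travel":[-0.08,0,0],"jaw":-0.4},{"rot":[0,0,0],"travel":[-0.05,0,0],"jaw":-0.4},{"rot":[0,0,0],"travel":[0,0,0],"jaw":-0.4}]'
python3 - <<'E'
from h import *
s=ctrl.get_state(); local(s)
im=ctrl.get_image("wrist")[:,:,::-1]; cv2.imwrite("pics/e_w.png",im)
p=np.load("p.npy"); x0,y0=160,110
im=cv2.resize(im[y0:y0+150,x0:x0+190],None,fx=4,fy=4,interpolation=cv2.INTER_CUBIC)
for k in range(13):
    a=np.radians(-120+20*k); L=[[.022*np.cos(a),.085-.022*np.sin(a),.031]]
    q=((proj("wrist",pw(p,L),s)[0]-[x0,y0]+.5)*4).astype(int); cv2.circle(im,tuple(map(int,q)),2,(0,255,0),-1); cv2.putText(im,str(k),tuple(map(int,q)),0,.4,(0,0,255),1)
cv2.imwrite("pics/e_wz.png",im)
plan([0,-.03,.066],0,s)
E
```

```text
time: 11.7
position: [0.5159, 0.1258, 0.1601]
tool_rot: [2.619, 0.036, -1.51]
ft_force: [0.4, 0.3, 0.7]
grip_width: 0.7
t 11.70 local mm [ 2.4 85.3 68. ] ang 169.61 x-axis [ 0.005  0.001 -1.   ] F [0.7 0.4 0.4] T [-0.02   0.702  0.05 ] grip 60.9 q [-0.07 -0.22 -0.36  2.24  0.29  0.66 -2.09]
travel units [0.006 0.376 0.077] mm [  1.9 112.9  23.1] rot units [-3.3923e+01 -1.1000e-02 -8.5000e-02]
```

View pics/e_wz.png

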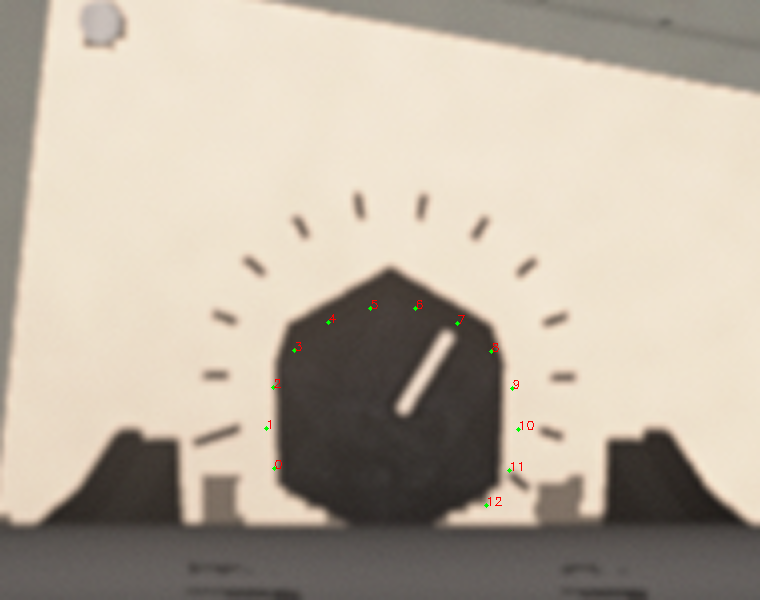

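The pointer is on the seventh tick counted from the long one. Next the stud: shift right, then rotate to angle 0.

```bash
python3 -m jog '[{"rot":[0,0,0],"travel":[0.002,0.125,0.026],"jaw":-0.4},{"rot":[0,0,0],"travel":[0.002,0.125,0.026],"jaw":-0.4},{"rot":[0,0,0],"travel":[0.002,0.125,0.026],"jaw":-0.4},{"rot":[-1,0,0],"travel":[0,0,0],"jaw":-0.4},{"rot":[-1,0,0],"travel":[0,0,0],"jaw":-0.4},{"rot":[-1,0,0],"travel":[0,0,0],"jaw":-0.4},{"rot":[-1,0,0],"travel":[0,0,0],"jaw":-0.4},{"rot":[-1,0,0],"travel":[0,0,0],"jaw":-0.4}]'
python3 -m jog '[{"rot":[-1,0,0],"travel":[0,0,0],"jaw":-0.4},{"rot":[-1,0,0],"travel":[0,0,0],"jaw":-0.4},{"rot":[-1,0,0],"travel":[0,0,0],"jaw":-0.4},{"rot":[-1,0,0],"travel":[0,0,0],"jaw":-0.4},{"rot":[-1,0,0],"travel":[0,0,0],"jaw":-0.4},{"rot":[-1,0,0],"travel":[0,0,0],"jaw":-0.4},{"rot":[-1,0,0],"travel":[0,0,0],"jaw":-0.4},{"rot":[-1,0,0],"travel":[0,0,0],"jaw":-0.4}]'
python3 -c "
from h import *
local()"
python3 -m jog '[{"rot":[-1,0,0],"travel":[0,0,0],"jaw":-0.4},{"rot":[-1,0,0],"travel":[0,0,0],"jaw":-0.4},{"rot":[-1,0,0],"travel":[0,0,0],"jaw":-0.4},{"rot":[-1,0,0],"travel":[0,0,0],"jaw":-0.4},{"rot":[-1,0,0],"travel":[0,0,0],"jaw":-0.4},{"rot":[-1,0,0],"travel":[0,0,0],"jaw":-0.4},{"rot":[-1,0,0],"travel":[0,0,0],"jaw":-0.4},{"rot":[-1,0,0],"travel":[0,0,0],"jaw":-0.4}]'
python3 -m jog '[{"rot":[-1,0,0],"travel":[0,0,0],"jaw":-0.4},{"rot":[-1,0,0],"travel":[0,0,0],"jaw":-0.4},{"rot":[-1,0,0],"travel":[0,0,0],"jaw":-0.4},{"rot":[-1,0,0],"travel":[0,0,0],"jaw":-0.4},{"rot":[-1,0,0],"travel":[0,0,0],"jaw":-0.4},{"rot":[-1,0,0],"travel":[0,0,0],"jaw":-0.4},{"rot":[-1,0,0],"travel":[0,0,0],"jaw":-0.4},{"rot":[-1,0,0],"travel":[0,0,0],"jaw":-0.4}]'
python3 -c "
from h import *
local(); plan([0,-.03,.066],0)"
```

```text
time: 12.55
position: [0.5054, 0.0104, 0.1527]
tool_rot: [2.263, 0.329, -1.329]
ft_force: [0.2, 0.5, 0.4]
grip_width: 0.704
time: 13.35
position: [0.5054, 0.0105, 0.1527]
tool_rot: [1.67, 0.672, -1.0]
ft_force: [-0.5, -0.1, -0.5]
grip_width: 0.699
t 13.35 local mm [ -2.6 -30.5  62.4] ang 104.41 x-axis [-0.002 -0.001 -1.   ] F [-0.7 -0.2 -0.2] T [-0.063  0.621  0.055] grip 60.9 q [-0.03 -0.3  -0.11  2.32  0.14  0.61 -0.57]
time: 14.15
position: [0.5054, 0.0105, 0.1527]
tool_rot: [1.054, 0.895, -0.653]
ft_force: [0.6, 0.3, -0.3]
grip_width: 0.7
time: 14.95
position: [0.5054, 0.0105, 0.1527]
tool_rot: [0.426, 1.018, -0.294]
ft_force: [-0.7, 0.5, -0.7]
grip_width: 0.699
t 14.95 local mm [ -2.6 -30.6  62.4] ang 24.41 x-axis [-0.002 -0.001 -1.   ] F [-1.   0.4 -0.2] T [-0.004  0.601  0.015] grip 60.8 q [-0.04 -0.3  -0.1   2.32  0.14  0.61  0.82]
travel units [-0.012  0.005  0.007] mm [-3.7  1.6  2.2] rot units [-4.882 -0.02   0.019]
```

```bash
python3 -m jog '[{"rot":[-1,0,0],"travel":[0,0,0],"jaw":-0.4},{"rot":[-1,0,0],"travel":[0,0,0],"jaw":-0.4},{"rot":[-1,0,0],"travel":[0,0,0],"jaw":-0.4},{"rot":[-1,0,0],"travel":[0,0,0],"jaw":-0.4},{"rot":[-0.88,0,0],"travel":[0,0.002,0.008],"jaw":-0.4},{"rot":[0,0,0],"travel":[0,0,0],"jaw":-0.4}]'
python3 - <<'E'
from h import *
s=ctrl.get_state(); local(s);plan([0,-.03,.012],0,s)
im=ctrl.get_image("wrist")[:,:,::-1]; cv2.imwrite("pics/f_w.png",im)
print(proj("wrist",pw(np.load("p.npy"),[[0,-.03,.032],[.014,-.03,.032],[0,-.03,.004],[.0582,-.15,0]]),s).round(1))
E
```

```text
time: 15.55
position: [0.5078, 0.0108, 0.1543]
tool_rot: [0.044, 1.048, -0.073]
ft_force: [0.3, 0.5, -0.6]
grip_width: 0.696
t 15.55 local mm [  0.3 -30.   62.6] ang 0.21 x-axis [-0.001 -0.001 -1.   ] F [-0.1  0.6 -0.6] T [-0.038  0.59  -0.022] grip 60.6 q [-0.06 -0.3  -0.09  2.32  0.15  0.62  1.24]
travel units [ 0.169  0.    -0.001] mm [50.6  0.1 -0.2] rot units [-0.042 -0.016  0.011]
[[258.2 217.7]
 [258.3 237. ]
 [258.2 205.5]
 [115.6 270.8]]
```

View pics/f_w.png

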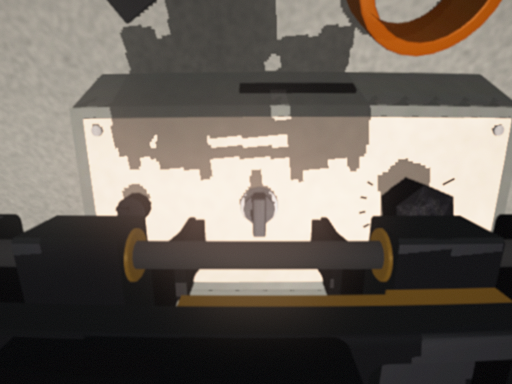

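The stud flange is at (258,204) with its wing vertical at column 259, centred as predicted. Descending onto the wing.

```bash
python3 -m jog '[{"rot":[-0.04,0,0],"travel":[0.05,0,0],"jaw":0},{"rot":[0,0,0],"travel":[0.05,0,0],"jaw":0},{"rot":[0,0,0],"travel":[0.04,0,0],"jaw":0.2},{"rot":[0,0,0],"travel":[0.015,0,0],"jaw":0.3},{"rot":[0,0,0],"travel":[0,0,0],"jaw":0.4}]' 40
python3 -c "
from h import *
local()"
python3 -m jog '[{"rot":[0,0,0],"travel":[0,0,0],"jaw":0.6},{"rot":[0,0,0],"travel":[0,0,0],"jaw":1},{"rot":[0,0,0],"travel":[0,0,0],"jaw":1},{"rot":[0,0,0],"travel":[0,0,0],"jaw":1},{"rot":[0,0,0],"travel":[0,0,0],"jaw":1}]' 40
python3 -c "
from h import *
local()"
```

```text
time: 16.1
position: [0.5306, 0.0092, 0.1141]
tool_rot: [0.041, 1.048, -0.072]
ft_force: [0.5, -0.3, -0.1]
grip_width: 0.356
t 16.10 local mm [ -0.1 -29.9  16.3] ang 0.07 x-axis [-0.002 -0.001 -1.   ] F [ 0.4 -0.2 -0.3] T [0.083 0.617 0.011] grip 30.9 q [-0.04 -0.18 -0.09  2.32  0.19  0.5   1.21]
time: 16.6
position: [0.5315, 0.0097, 0.1159]
tool_rot: [0.041, 1.045, -0.07]
ft_force: [-2.5, 0.8, 3.6]
grip_width: 0.101
t 16.60 local mm [  1.6 -29.3  17.5] ang 0.01 x-axis [ 0.001  0.    -1.   ] F [-0.4  0.6  4.4] T [ 0.184  0.716 -0.017] grip 8.8 q [-0.05 -0.18 -0.09  2.32  0.19  0.5   1.21]
```

```bash
python3 -m jog '[{"rot":[0,0,0],"travel":[0.01,0,0],"jaw":1},{"rot":[0,0,0],"travel":[0.01,0,0],"jaw":1},{"rot":[0,0,0],"travel":[0,0,0],"jaw":1}]'
python3 -c "
from h import *
local()"
python3 -m jog '[{"rot":[0,0,0],"travel":[0.006,0,0],"jaw":1},{"rot":[0,0,0],"travel":[0,0,0],"jaw":1}]'
python3 -c "
from h import *
local()"
```

```text
time: 16.9
position: [0.5345, 0.0095, 0.1107]
tool_rot: [0.041, 1.046, -0.071]
ft_force: [-7.1, 1.8, 8.3]
grip_width: 0.099
t 16.90 local mm [  1.6 -29.3  11.4] ang 0.01 x-axis [ 0.001 -0.    -1.   ] F [-2.1  1.2 10.8] T [0.187 0.994 0.031] grip 8.6 q [-0.04 -0.17 -0.09  2.32  0.2   0.48  1.2 ]
time: 17.1
position: [0.5348, 0.0094, 0.1105]
tool_rot: [0.04, 1.046, -0.071]
ft_force: [-25.9, 1.7, 29.1]
grip_width: 0.096
t 17.10 local mm [  1.8 -29.3  11.1] ang 0.01 x-axis [ 0.    -0.001 -1.   ] F [-7.9 -0.3 38.2] T [0.052 2.571 0.059] grip 8.4 q [-0.04 -0.17 -0.09  2.32  0.2   0.49  1.2 ]
```

Fully in: travel stopped at 6.3 mm and the force rose sharply. I'll back off slightly, then turn.

```bash
python3 -m jog '[{"rot":[0,0,0],"travel":[-0.005,0,0],"jaw":1},{"rot":[0.5,0,0],"travel":[0,0,0],"jaw":1},{"rot":[1,0,0],"travel":[0,0,0],"jaw":1},{"rot":[1,0,0],"travel":[0,0,0],"jaw":1},{"rot":[1,0,0],"travel":[0,0,0],"jaw":1}]'
python3 -c "
from h import *
local()"
python3 -m jog '[{"rot":[1,0,0],"travel":[0,0,0],"jaw":1},{"rot":[1,0,0],"travel":[0,0,0],"jaw":1},{"rot":[1,0,0],"travel":[0,0,0],"jaw":1},{"rot":[1,0,0],"travel":[0,0,0],"jaw":1},{"rot":[1,0,0],"travel":[0,0,0],"jaw":1},{"rot":[1,0,0],"travel":[0,0,0],"jaw":1},{"rot":[1,0,0],"travel":[0,0,0],"jaw":1}]'
python3 -c "
from h import *
local()"
```

```text
time: 17.6
position: [0.5346, 0.0094, 0.1107]
tool_rot: [0.321, 1.027, -0.232]
ft_force: [-10.8, 1.0, 12.3]
grip_width: 0.101
t 17.60 local mm [  1.6 -29.4  11.4] ang 17.71 x-axis [ 0.001 -0.    -1.   ] F [-3.2  0.2 16.1] T [0.104 1.291 0.055] grip 8.8 q [ 0.   -0.17 -0.14  2.32  0.18  0.48  0.91]
time: 18.3
position: [0.5345, 0.0092, 0.1106]
tool_rot: [0.872, 0.939, -0.547]
ft_force: [-10.2, 0.3, 12.3]
grip_width: 0.097
t 18.30 local mm [  1.5 -29.6  11.4] ang 52.71 x-axis [ 0.001 -0.    -1.   ] F [-2.7 -0.5 15.7] T [0.007 1.326 0.029] grip 8.4 q [ 0.1  -0.16 -0.22  2.31  0.15  0.48  0.32]
```

```bash
python3 -m jog '[{"rot":[1,0,0],"travel":[0,0,0],"jaw":1},{"rot":[1,0,0],"travel":[0,0,0],"jaw":1},{"rot":[1,0,0],"travel":[0,0,0],"jaw":1},{"rot":[1,0,0],"travel":[0,0,0],"jaw":1},{"rot":[1,0,0],"travel":[0,0,0],"jaw":1},{"rot":[1,0,0],"travel":[0,0,0],"jaw":1},{"rot":[1,0,0],"travel":[0,0,0],"jaw":1}]'
python3 -c "
from h import *
local()"
python3 -m jog '[{"rot":[0.6,0,0],"travel":[0,0,0],"jaw":1},{"rot":[0.2,0,0],"travel":[0,0,0],"jaw":1},{"rot":[0,0,0],"travel":[0,0,0],"jaw":1}]'
python3 -c "
from h import *
local()"
```

```text
time: 19.0
position: [0.5343, 0.0092, 0.1105]
tool_rot: [1.416, 0.777, -0.855]
ft_force: [-11.6, 1.7, 12.5]
grip_width: 0.103
t 19.00 local mm [  1.4 -29.6  11.4] ang 87.71 x-axis [ 0.    -0.001 -1.   ] F [-3.9  0.8 16.7] T [-0.055  1.412  0.063] grip 8.9 q [ 0.19 -0.16 -0.31  2.31  0.12  0.48 -0.26]
time: 19.3
position: [0.5343, 0.0092, 0.1105]
tool_rot: [1.474, 0.755, -0.887]
ft_force: [-11.7, 1.5, 12.9]
grip_width: 0.1
t 19.30 local mm [  1.4 -29.6  11.4] ang 91.46 x-axis [ 0.001 -0.001 -1.   ] F [-3.7  0.6 17.1] T [-0.087  1.409  0.249] grip 8.7 q [ 0.2  -0.16 -0.32  2.31  0.11  0.48 -0.32]
```

```bash
python3 -m jog '[{"rot":[0,0,0],"travel":[-0.005,0,0],"jaw":1},{"rot":[0,0,0],"travel":[0,0,0],"jaw":0.5},{"rot":[0,0,0],"travel":[0,0,0],"jaw":0},{"rot":[0,0,0],"travel":[0,0,0],"jaw":-0.2},{"rot":[0,0,0],"travel":[-0.05,0,0],"jaw":-0.3},{"rot":[0,0,0],"travel":[-0.08,0,0],"jaw":-0.3},{"rot":[0,0,0],"travel":[-0.03,0,0],"jaw":-0.3},{"rot":[0,0,0],"travel":[0,0,0],"jaw":-0.3}]'
python3 - <<'E'
from h import *
s=ctrl.get_state(); local(s)
for n in("wrist","scene"):
    im=ctrl.get_image(n)[:,:,::-1]; cv2.imwrite(f"pics/g_{n}.png",im)
print(proj("wrist",pw(np.load("p.npy"),[[0,-.03,.026],[0,-.016,.026],[0,-.044,.026]]),s).round(1))
E
```

```text
time: 20.1
position: [0.5103, 0.0111, 0.1541]
tool_rot: [1.476, 0.753, -0.885]
ft_force: [0.7, 0.6, 0.3]
grip_width: 0.613
t 20.10 local mm [  2.3 -29.6  61.1] ang 91.52 x-axis [ 0.003 -0.    -1.   ] F [ 0.7  0.7 -0.1] T [-0.093  0.609  0.045] grip 53.3 q [ 0.16 -0.29 -0.28  2.31  0.04  0.6  -0.25]
[[255.3 215.4]
 [254.7 195.9]
 [255.9 234.2]]
```

View pics/g_wrist.png

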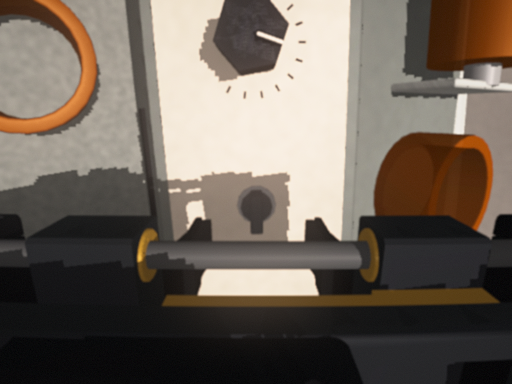

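View pics/g_scene.png

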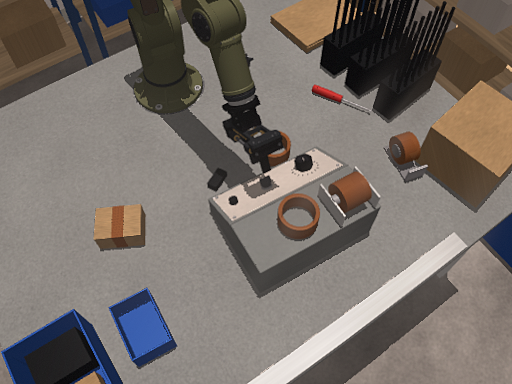

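The wing now lies level across the panel, column 256 in the wrist view. The dial pointer is unchanged. I'll move the gripper aside to check that the stud stayed in.

```bash
python3 -m jog '[{"rot":[0,0,0],"travel":[0,0,-0.1],"jaw":-0.3},{"rot":[0,0,0],"travel":[0,0,-0.1],"jaw":-0.3},{"rot":[0,0,0],"travel":[-0.06,0,-0.1],"jaw":-0.3},{"rot":[0,0,0],"travel":[-0.06,0,-0.1],"jaw":-0.3},{"rot":[0,0,0],"travel":[-0.06,0,-0.1],"jaw":-0.3},{"rot":[0,0,0],"travel":[-0.06,0,-0.1],"jaw":-0.3},{"rot":[0,0,0],"travel":[0,0,0],"jaw":-0.3}]'
python3 - <<'E'
from h import *
s=ctrl.get_state(); local(s)
for n in("wrist","scene","top"):
    im=ctrl.get_image(n)[:,:,::-1]; cv2.imwrite(f"pics/i_{n}.png",im)
p=np.load("p.npy")
x0,y0=200,140; im=cv2.resize(cv2.imread("pics/i_scene.png")[140:240,200:360],None,fx=5,fy=5,interpolation=cv2.INTER_CUBIC)
for h,c in ((.032,(0,0,255)),(.0282,(0,255,0))):
    for q in proj("scene",pw(p,[[0,-.016,h],[0,-.044,h]]),None)+[-.35,-.1]:
        cv2.circle(im,tuple(int(v) for v in (q-[x0,y0]+.5)*5),2,c,-1)
cv2.imwrite("pics/i_sz.png",im)
E
```

```text
time: 20.9
position: [0.4923, 0.199, 0.2196]
tool_rot: [1.475, 0.759, -0.878]
ft_force: [-0.0, 1.2, 0.1]
grip_width: 0.65
t 20.90 local mm [  6.9 156.3 134.1] ang 91.22 x-axis [ 0.004  0.006 -1.   ] F [-0.   1.2  0.1] T [-0.054  0.662  0.036] grip 56.5 q [ 0.08 -0.28 -0.64  2.12  0.19  0.82 -0.77]
```

View pics/i_sz.png

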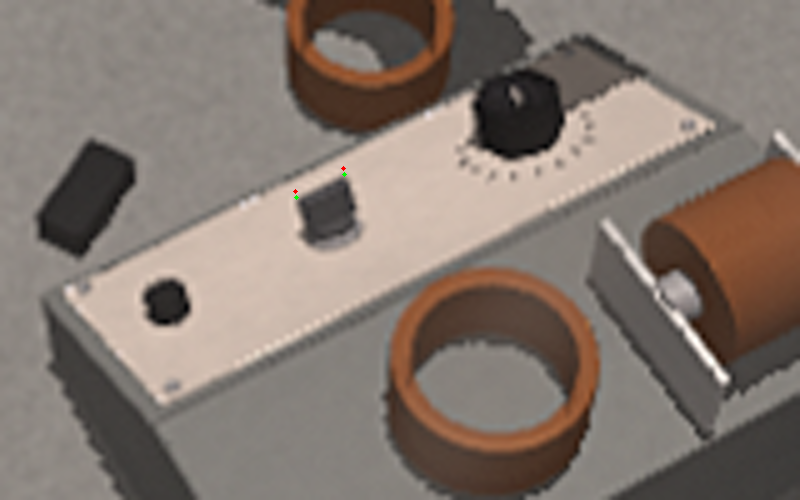

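View pics/i_wrist.png

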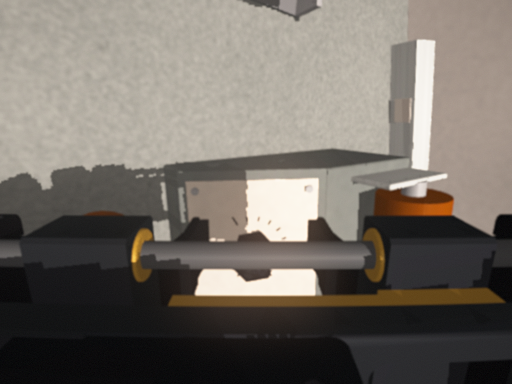

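View pics/i_top.png

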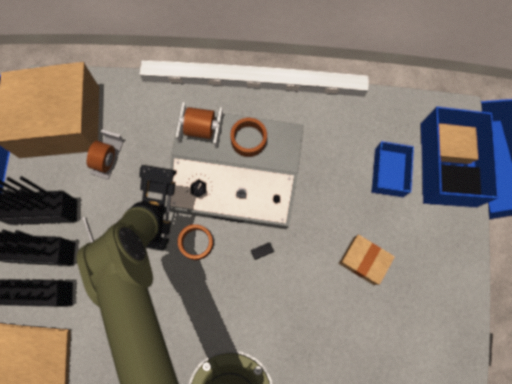

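In the scene view the wing runs level from about (300,197) to (345,178) in the zoom, at the pushed-in height (green marks). The dial is on 7, and the knob, rolls and boxes sit where they were. The gripper is clear of everything.

```bash
python3 -c "
from bench import ctrl
ctrl.close_job(); print(ctrl.get_state()['time'])"
```

```text
the job is handed in; nothing more can be done
the job is handed in; nothing more can be done
```

The dial is set at seven clicks and the panel is locked. I handed the job in at about 21 s of the 56 s allowed; no verdict is reported.

- **Dial:** I turned it anticlockwise from click 5 until it hit the stop, where the torque rose to about 1.1 N·m. The jaws turned about 4° past the angle where I expected the stop. I then turned it clockwise 140° and let go. A close wrist picture showed the pointer on the seventh tick from the long one.
- **Stud:** I pushed it fully in; it bottomed at about 6.3 mm, with a brief 38 N that I eased to about 16 N. I turned it clockwise to its end stop at about 91° of tool angle and released it. Later pictures show the wing level and at the pushed-in height.
- **Everything else:** The small knob, rolls, boxes and bin look unmoved in the last pictures. The screwdriver's handle was hidden by the arm in the final top view; an earlier scene view after the stud was released showed it in place.

No check failed or disagreed. The stud's depth was judged from the pictures only, at about 1 mm per pixel. Joint 2 ran close to its −0.3 limit during the approach and while over the stud, reading −0.30.

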